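# Count stacking pots on the counting scale

### The arm

A 6-joint arm with a two-finger parallel gripper is mounted at the origin on the work surface. World frame = base frame: x ahead of the robot, y to its left, z up, the work surface at z = 0. Lengths are in m, angles in rad, forces in N, time in s.
With the tool pointing down it reaches from about 0.325 to 0.775 m from the base axis. Payload 5.5 kg.
Tool frame: the origin (TCP) lies between the finger pads; the fingertips stand 8 mm ahead of it and the grasp point (between the pads) lies 11 mm behind it (tcp_to_tips is the distance from the TCP to the fingertips, in m); z points along the fingers, y is the direction in which the jaws open and shut (so a half turn about z gives the same grasp; the last joint's range is limited). The gripper opens to 88 mm and grips with 3 to 60 N. Pads are 20 mm wide; open, the fingers measure 115 mm over their backs; the gripper's body (75 mm by 178 mm) begins 61 mm behind the grasp point.
Start: joints at [1.162, 0.091, 1.231, -0, 1.82, -0.057], TCP at [0.207, 0.563, 0.231] pointing down, gripper open.
Joint ranges: [-2.87, 2.87], [-0.86, 2.18], [0.17, 2.46], [-1.51, 4.65], [0.06, 2.69], [-2.65, 2.65]. Speed limits (rad/s): [2.57, 2.57, 3.01, 3.14, 3.14, 3.14].

### API

Orientations are given as a unit quaternion [w, x, y, z].
In Python, from bench import * gives the robot as it stands. Calls block until the motion is done:
- move_to(position, orientation): joint-space move of the TCP to a pose.
- move_l(position, speed=0.15, orientation=None): straight line of the TCP; orientation=None keeps the orientation; speed is the mean speed in m/s.
- movej(angles): joint-space move.
- gripper_open() and close(): open the fingers fully, or close them until they stop; the grip force is fixed at half the most.
- hold(seconds).
- inverse_kinematics(position, orientation): joint angles nearest the present ones, or None.
- state(): the state.
- get_image(name): name is "side" or "top" or "wrist"; returns a dict with "frame" (384x512x3 uint8, blue, green, red), "depth" (384x512 float32, m along the optical axis (not along the pixel's ray), 0 where there is no reading), "camera_matrix" (3x3 intrinsics, pixels), "view" (4x4, takes a point from world to camera coordinates). Camera axes: x right, y up, looking along -z (the intrinsics and any distortion apply to the point x, -y, -z); pixel columns grow to the right and rows downward; lengths in m; the calibration is good to about 2 mm. A picture is of the moment at which its call begins.
A pose or a line that the arm cannot do raises IKError and nothing moves.
- job_done(): hands the job in, once; it reports no verdict.
The state is a dict: "time": time; "joint_pos": joint angles; "dq": joint speeds; "joint_torque": joint torques, N m; "ee_pos": TCP position; "ee_rot": TCP orientation; "ft_force": force on the tool from outside, world axes, zero at the start; "moment": the same for the moment, N m; "finger_gap": finger opening in m.
Only numpy, scipy, OpenCV 4.12 (cv2) and the standard library are available. Lean on these libraries where they do the work, as an engineer would, in place of code of your own. Each camera call takes 0.05 s, during which the arm holds its last target. There are 200 camera calls.

### The job

Count the blue stacking pots on the scale: first press the yellow key to zero the scale, then set the loose pot straight into the mouth of the pot standing on the pan, lowering it until it is fully seated and not dropping it, and only then press the blue key and after it the green key. Press each key fully down and let it come up again before going on, one key at a time, yellow only before the pot is added; never press the red key. Leave the pan pot where it stands on the scale and the other goods undisturbed.

Things in the scene. Friction and masses are not known exactly. Their poses are not given: they have to be found in the camera images.
- yellow_top (a point): Centre of the top face of the yellow round key, the ZERO key, on the white console: 28 mm across in a black round housing 44 mm across. Released, its top stands 63 mm above the table; the neighbouring keys' centres are 64 mm away in a 2 x 2 square (which colour sits where varies). It is pressed straight down.
- yellow (a joint): How far the yellow key is pressed, m: 0 released, 0.006 fully down. Spring: about 1.5 N starts it moving, 5 N takes it fully down; it springs back when let go.
- blue_top (a point): Centre of the top face of the blue round key, the COUNT key, on the white console: 28 mm across in a black round housing 44 mm across. Released, its top stands 63 mm above the table; the neighbouring keys' centres are 64 mm away in a 2 x 2 square (which colour sits where varies). It is pressed straight down.
- blue (a joint): How far the blue key is pressed, m: 0 released, 0.006 fully down. Spring: about 1.5 N starts it moving, 5 N takes it fully down; it springs back when let go.
- green_top (a point): Centre of the top face of the green round key, the CONFIRM key, on the white console: 28 mm across in a black round housing 44 mm across. Released, its top stands 63 mm above the table; the neighbouring keys' centres are 64 mm away in a 2 x 2 square (which colour sits where varies). It is pressed straight down.
- green (a joint): How far the green key is pressed, m: 0 released, 0.006 fully down. Spring: about 1.5 N starts it moving, 5 N takes it fully down; it springs back when let go.
- red_top (a point): Centre of the top face of the red round key, the CLEAR key (never to be pressed), on the white console: 28 mm across in a black round housing 44 mm across. Released, its top stands 63 mm above the table; the neighbouring keys' centres are 64 mm away in a 2 x 2 square (which colour sits where varies). It is pressed straight down.
- red (a joint): How far the red key is pressed, m: 0 released, 0.006 fully down. Spring: about 1.5 N starts it moving, 5 N takes it fully down; it springs back when let go.
- pot_loose_mid (a point): The loose blue stoneware pot on the table, open top, 82 mm high, 0.1 to 0.2 kg: tapered foot 42 mm high (40 mm across at the bottom, 52 at its top), then a shoulder out to a straight collar 64 mm across, 40 mm high (mouth 58 mm). Point: on its axis, 41 mm above its underside; z up. Nested, its shoulder rests on the rim below: it sits 40 mm above the lower pot, its collar all exposed.
- pot_pan_mid (a point): The pot that stands on the scale's pan: same shape, size and colour as the loose one, upright, mouth up, free to slide. Point: on its axis, half-way up, 41 mm above the pan; z along its axis, up.
- scale: Bench scale, fixed: grey base with a flat steel pan 190 (x) x 210 (y) mm, pan surface 55 mm above the table. Origin under its centre, at table height; z up. It stands left or right of the robot's centre line.
- console: The scale's key console, fixed: white box, key plate 150 x 150 mm, 45 mm high, carrying the four keys, with a display hood 75 mm high along its +x edge (from 73 to 123 mm from the origin). Origin under the centre of the key plate, at table height; x points from the keys to the display. It stands on the other side from the scale.
- jar_a: Bystander, to be left alone: amber glass jar, 68 dia x 95 high mm.
- jar_b: Bystander, to be left alone: red-brown jar with a brass cap, 68 dia x 95 high mm.
- oil: Bystander, to be left alone: tall green glass bottle, 64 dia x 200 high mm.
- tin: Bystander, to be left alone: aluminium tin, 74 dia x 80 high mm.
- label_roll: Bystander, to be left alone: white roll of labels lying flat, 80 dia x 35 high mm.
- scoop: Bystander, to be left alone: metal spoon lying on the table.
- kraft_bag: Bystander, to be left alone: upright brown paper bag, 70 x 110 x 160 high mm.
There are look-alikes about, which are no part of the job. Leave any purple look-alike of the part that bears pot_loose_mid alone.

How it is judged:
On the way, in this order (a step that is already met when the one before it is completed fails the run):
1. the yellow key is pressed fully down, alone (value of joint yellow above 0.0045 m and value of joint each of blue, green, red below 0.002 m), for 0.05 s.
2. the yellow key is up again (value of joint yellow below 0.0015 m), for 0.05 s.
3. the loose pot is seated in the pan pot, upright, and let go (horizontal distance between pot_loose_mid and pot_pan_mid below 0.006 m and z of pot_loose_mid in the frame of pot_pan_mid between 0.036 and 0.044 m and angle between each of pot_loose_mid, pot_pan_mid's own z axis and vertical below 0.1 rad and contact force between the fingers and pot_loose below 0.05 N), for 0.3 s.
4. the blue key is pressed fully down, alone (value of joint blue above 0.0045 m and value of joint each of yellow, green, red below 0.002 m), for 0.05 s.
5. the blue key is up again (value of joint blue below 0.0015 m), for 0.05 s.
6. the green key is pressed fully down, alone (value of joint green above 0.0045 m and value of joint each of yellow, blue, red below 0.002 m), for 0.05 s.
At the end, for the whole second after the job is handed in: The loose pot is seated in the pan pot (axes within 6 mm, its middle 36 to 44 mm above the other's, both within 0.1 rad of upright), let go and at rest; the pan pot is within 30 mm of where it stood; all four keys are up (within 1.5 mm) (all of step 3 and value of joint each of yellow, blue, green, red below 0.0015 m and distance of pot_pan_mid from where it was at the start of the episode below 0.03 m and linear speed of pot_loose below 0.02 m/s); the robot touches nothing.
It fails at once if the red key is pressed, or two keys are down at once (2.5 mm or more) (value of joint red above 0.0025 m or value of joint each of yellow, blue above 0.0025 m or value of joint each of yellow, green above 0.0025 m or value of joint each of blue, green above 0.0025 m).
It fails at once if the blue or green key is pressed before the loose pot is seated, or the yellow key after it ((value of joint any of blue, green above 0.003 m and not (horizontal distance between pot_loose_mid and pot_pan_mid below 0.006 m and z of pot_loose_mid in the frame of pot_pan_mid between 0.036 and 0.044 m and angle between each of pot_loose_mid, pot_pan_mid's own z axis and vertical below 0.1 rad)) or (value of joint yellow above 0.003 m and horizontal distance between pot_loose_mid and pot_pan_mid below 0.006 m and z of pot_loose_mid in the frame of pot_pan_mid between 0.036 and 0.044 m and angle between each of pot_loose_mid, pot_pan_mid's own z axis and vertical below 0.1 rad)).
It fails at once if the loose pot is dropped: let go while more than 15 mm above its seat (contact force between the fingers and pot_loose below 0.05 N and height (world z) of pot_loose_mid above 0.07 m and z of pot_loose_mid in the frame of pot_pan_mid above 0.055 m).
It fails at once if the pan pot is shoved more than 30 mm (distance of pot_pan_mid from where it was at the start of the episode above 0.03 m).
It fails at once if a bystander is moved more than 30 mm (distance of any of jar_a, jar_b, oil, tin, label_roll, scoop, kraft_bag from where it was at the start of the episode above 0.03 m).
It also fails if it takes over 64 s, if anything falls off the work surface, if the arm or the gripper's body presses on something with over 40 N, if the wrist force passes 120 N, or if a joint passes its speed limit or range.

## Working session

There is one attempt and no reset: what is moved stays moved. The work goes in short steps, each a Python script; the robot and the scene stay as the last script left them, time stands still between calls to the robot, and variables do not carry over. Pictures are saved under pics/ and viewed, about 8 in all and at most 12, crops included, and the job is handed in when it is done.

```bash
mkdir -p pics; ls
cat > h.py <<'E'
from bench import *
import numpy as np, cv2
def world(im, uv, z=None):
    """pixels -> world points: by depth, or on plane z"""
    uv=np.atleast_2d(np.array(uv,float)); K=np.array(im["camera_matrix"]); V=np.linalg.inv(np.array(im["view"]))
    r=np.c_[(uv[:,0]-K[0,2])/K[0,0], -(uv[:,1]-K[1,2])/K[1,1], -np.ones(len(uv))]
    if z is None:
        d=im["depth"][uv[:,1].astype(int),uv[:,0].astype(int)]; return (r*d[:,None])@V[:3,:3].T+V[:3,3]
    w=r@V[:3,:3].T; o=V[:3,3]; return o+w*((z-o[2])/w[:,2])[:,None]
def mask(im,h0,h1,s=100,v=50):
    h=cv2.cvtColor(np.ascontiguousarray(im["frame"]),cv2.COLOR_BGR2HSV)
    return cv2.inRange(h,(h0,s,v),(h1,255,255))
E
python3 - <<'E'
from h import *
for n in("top","side"):
    im=get_image(n); cv2.imwrite(f"pics/{n}0.png",im["frame"]); np.savez(f"{n}0.npz",**im)
    print(n,im["camera_matrix"],np.linalg.inv(im["view"])[:3].round(3))
s=state();print(s["ee_rot"],s["finger_gap"],s["time"])
E
```

```text
pics
top [[348.12087952   0.         254.05357538]
 [  0.         348.12087952 195.86904058]
 [  0.           0.           1.        ]] [[-0.009  0.989 -0.15   0.396]
 [-1.    -0.009  0.005 -0.029]
 [ 0.003  0.15   0.989  1.334]]
side [[462.14581433   0.         255.4651794 ]
 [  0.         462.14581433 196.29068656]
 [  0.           0.           1.        ]] [[-0.957  0.153 -0.246  0.208]
 [-0.29  -0.527  0.799  1.2  ]
 [-0.008  0.836  0.549  0.909]]
[-2.08788301e-04  1.74986801e-01  9.84570412e-01 -8.24013088e-04] 0.08776967962520195 0.1
```

View pics/top0.png

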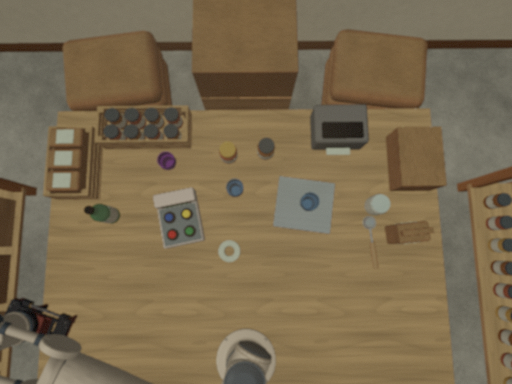

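View pics/side0.png

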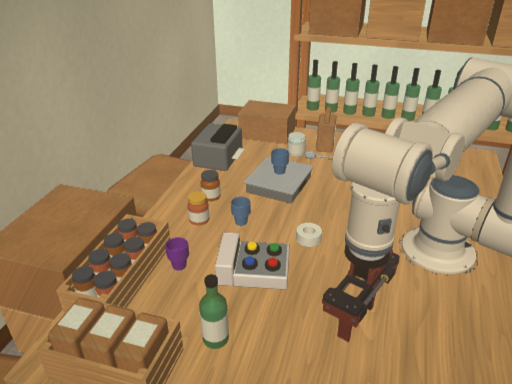

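The top view shows the keys blue (169,217), yellow (186,213), red (172,234) and green (190,231). The loose blue pot is at (235,188), the pan pot at (310,202), and the purple look-alike at (166,160). The side view shows the same layout.

Run:
```python
from h import *
im=dict(np.load("top0.npz"))
for n,(u,v),z,(a,b) in [("blue",(169,217),.063,(100,130)),("yellow",(186,213),.063,(20,35)),("red",(172,234),.063,(0,8)),("green",(190,231),.063,(40,85)),
  ("loose",(235,188),.082,(95,125)),("pan",(310,202),.137,(95,125))]:
    m=mask(im,a,b,80,25); l=cv2.connectedComponentsWithStats(m)
    R=12 if n in("loose","pan") else 7
    best=max((i for i in range(1,l[0]) if np.hypot(*(l[3][i]-(u,v)))<R),key=lambda i:l[2][i][4])
    c=l[3][best]; p=world(im,c,z)[0]
    out=[n,c.round(1),l[2][best][4],p.round(4)]
    ys,xs=np.nonzero(l[1]==best); w=world(im,np.c_[xs,ys]); out+=["zmed",np.median(w[:,2]).round(3),"zmax",w[:,2].max().round(3)]
    if R==12:
        t=w[w[:,2]>z-.012]; (cx,cy),r=cv2.minEnclosingCircle(t[:,:2].astype(np.float32)); out+=[len(t),"rim",round(cx,4),round(cy,4),round(r,4)]
    print(*out)
```

```text
blue [168.4 217. ] 43 [0.5131 0.2783 0.063 ] zmed 0.068 zmax 0.073
yellow [185.9 213.3] 78 [0.5259 0.2148 0.063 ] zmed 0.064 zmax 1.334
red [171.7 234.1] 71 [0.4509 0.2648 0.063 ] zmed 0.065 zmax 0.072
green [189.  230.5] 60 [0.4632 0.2022 0.063 ] zmed 0.066 zmax 0.073Traceback (most recent call last):
  File "<stdin>", line 7, in <module>
ValueError: max() iterable argument is empty
```

```bash
cat >> h.py <<'E'
from scipy.spatial.transform import Rotation as Ro
def down(yaw):
    z=np.array([0,0,-1.]); y=np.array([np.cos(yaw),np.sin(yaw),0]); q=Ro.from_matrix(np.c_[np.cross(y,z),y,z]).as_quat()
    return [q[3],q[0],q[1],q[2]]
def comp(im,uv,h,s=80,v=25,R=15):
    m=mask(im,*h,s,v); l=cv2.connectedComponentsWithStats(m)
    c=[i for i in range(1,l[0]) if np.hypot(*(l[3][i]-uv))<R and l[2][i][4]>15]
    if not c: return None
    i=max(c,key=lambda i:l[2][i][4]); ys,xs=np.nonzero(l[1]==i); return l[3][i],np.c_[xs,ys]
E
python3 - <<'E'
from h import *
im=dict(np.load("top0.npz"))
hsv=cv2.cvtColor(im["frame"],cv2.COLOR_BGR2HSV)
for n,uv,z in [("loose",(235,188),.082),("pan",(310,202),.137)]:
    print(hsv[uv[1],uv[0]],hsv[uv[1]-6,uv[0]])
    r=comp(im,uv,(95,125),60,25)
    if r:
        w=world(im,r[1]); t=w[abs(w[:,2]-z)<.012]; c,rr=cv2.minEnclosingCircle(t[:,:2].astype(np.float32))
        print(n,r[0],len(r[1]),world(im,r[0],z-.01),len(t),np.round(c,4),round(rr,4),w[:,2].max())
for p in [(.526,.215),(.52,.03),(.6,-.2)]:
    for yaw in (-2.8,-1.4,-.7,0,.35,.7,1.4,2.8):
        q=inverse_kinematics([*p,.25],down(yaw)); print(p,yaw,None if q is None else np.round(q,2))
E
```

```text
[103  74 113] [101  59  90]
loose [235.98529412 190.04411765] 68 [[0.60930017 0.03084962 0.072     ]] 5 [0.5952 0.0304] 0.0112 0.08348551567360185
[101  82 112] [104  68  94]
pan [309.07453416 201.88819876] 161 [[ 0.55577753 -0.22735047  0.127     ]] 20 [ 0.5469 -0.2162] 0.0232 0.14095520000863293
(0.526, 0.215) -2.8 None
(0.526, 0.215) -1.4 [ 0.33  0.01  1.28 -0.    1.85  1.73]
(0.526, 0.215) -0.7 [ 0.33  0.01  1.28 -0.    1.85  1.03]
(0.526, 0.215) 0 [ 0.33  0.01  1.28 -0.    1.85  0.33]
(0.526, 0.215) 0.35 [ 0.33  0.01  1.28 -0.    1.85 -0.02]
(0.526, 0.215) 0.7 [ 0.33  0.01  1.28 -0.    1.85 -0.37]
(0.526, 0.215) 1.4 [ 0.33  0.01  1.28 -0.    1.85 -1.07]
(0.526, 0.215) 2.8 [ 0.33  0.01  1.28 -0.    1.85 -2.47]
(0.52, 0.03) -2.8 None
(0.52, 0.03) -1.4 [-0.01 -0.12  1.4  -0.    1.86  1.39]
(0.52, 0.03) -0.7 [-0.01 -0.12  1.4  -0.    1.86  0.69]
(0.52, 0.03) 0 [-0.01 -0.12  1.4  -0.    1.86 -0.01]
(0.52, 0.03) 0.35 [-0.01 -0.12  1.4  -0.    1.86 -0.36]
(0.52, 0.03) 0.7 [-0.01 -0.12  1.4  -0.    1.86 -0.71]
(0.52, 0.03) 1.4 [-0.01 -0.12  1.4  -0.    1.86 -1.41]
(0.52, 0.03) 2.8 None
(0.6, -0.2) -2.8 [-0.38  0.19  1.09 -0.    1.86  2.42]
(0.6, -0.2) -1.4 [-0.38  0.19  1.09 -0.    1.86  1.02]
(0.6, -0.2) -0.7 [-0.38  0.19  1.09 -0.    1.86  0.32]
(0.6, -0.2) 0 [-0.38  0.19  1.09 -0.    1.86 -0.38]
(0.6, -0.2) 0.35 [-0.38  0.19  1.09 -0.    1.86 -0.73]
(0.6, -0.2) 0.7 [-0.38  0.19  1.09 -0.    1.86 -1.08]
(0.6, -0.2) 1.4 [-0.38  0.19  1.09 -0.    1.86 -1.78]
(0.6, -0.2) 2.8 None
```

Run:
```python
from h import *
q=down(.214)
move_l([.207,.563,.33],.3); move_to([.5,.19,.33],q); 
close()
im=get_image("wrist"); cv2.imwrite("pics/w1.png",im["frame"]); np.savez("w1.npz",**im)
s=state();print(s["time"],s["ee_pos"],s["finger_gap"],s["ft_force"])
V=np.array(im["view"]);print(np.linalg.inv(V)[:3].round(3))
K=np.array(im["camera_matrix"])
for n,p,h in [("blue",(.5131,.2783,.063),(100,130)),("yellow",(.5259,.2148,.063),(20,35)),("red",(.4509,.2648,.063),(0,8)),("green",(.4632,.2022,.063),(40,85))]:
    c=V[:3,:3]@p+V[:3,3]; uv=np.array([K[0,0]*c[0]/-c[2]+K[0,2],-K[1,1]*c[1]/-c[2]+K[1,2]])
    r=comp(im,uv,h,90,40,40); print(n,uv.round(),None if r is None else (r[0].round(1),len(r[1]),world(im,r[0],.063).round(4),np.median(world(im,r[1]),0).round(4)))
```

```text
3.7083 [0.49999964 0.19002793 0.32997721] 0.0007323472050370102 [-0.03519878  0.58710947  0.31812787]
[[ 0.977 -0.204 -0.055  0.485]
 [ 0.212  0.943  0.258  0.26 ]
 [-0.001 -0.264  0.965  0.483]]
blue [275. 106.] (array([274.3, 107. ]), 331, array([[0.5126, 0.2768, 0.063 ]]), array([0.5124, 0.2768, 0.0659]))
yellow [273. 150.] (array([272.8, 150. ]), 315, array([[0.5251, 0.2142, 0.063 ]]), array([0.5247, 0.2145, 0.0658]))
red [232. 106.] (array([231.2, 106.2]), 333, array([[0.4499, 0.2643, 0.063 ]]), array([0.4501, 0.2644, 0.066 ]))
green [232. 149.] (array([231.4, 149.4]), 296, array([[0.4623, 0.2016, 0.063 ]]), array([0.4626, 0.2019, 0.066 ]))
```

View pics/w1.png

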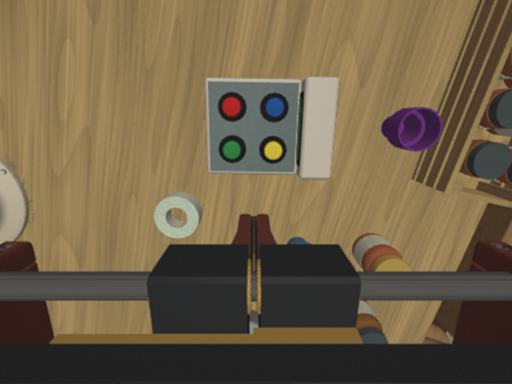

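The wrist view shows the keys red (231,106), blue (274,107), green (231,149) and yellow (273,150). It agrees with the top view to about 1 mm, so I'll press yellow now.

```bash
cat >> h.py <<'E'
KEYS=dict(blue=(.5128,.2775),yellow=(.5254,.2145),green=(.4627,.2018))
def press(k):
    x,y=KEYS[k]; move_to([x,y,.13],down(.214)); move_l([x,y,.076],.1); hold(.1)
    f0=np.array(state()["ft_force"])
    for z in np.arange(.0715,.0625,-.001):
        move_l([x,y,z],.03); s=state(); f=np.array(s["ft_force"])-f0
        print(round(z,4),round(s["ee_pos"][2],4),f.round(2))
        if f[2]>9: break
    hold(.2); s=state(); print("held",np.array(s["ft_force"])-f0)
    move_l([x,y,.12],.1); hold(.1); print("t",state()["time"],np.array(state()["ft_force"])-f0)
E
python3 - <<'E'
from h import *
press("yellow")
E
```

```text
0.0715 0.0723 [1.97 0.43 2.88]
0.0705 0.0711 [2.88 0.56 3.74]
0.0695 0.0699 [3.2  0.95 4.81]
0.0685 0.0693 [1.75 0.72 6.75]
0.0675 0.0692 [-0.19  0.41 11.15]
held [ 0.16804972  0.15316897 10.90395351]
t 7.6 [0.81031924 0.14521945 0.59747424]
```

Run:
```python
from h import *
im=dict(np.load("w1.npz"))
g=np.array([(u,v) for v in range(208,245,4) for u in (244,250,260,266)])
for r in np.c_[g,world(im,g).round(4)]: print(r)
```

```text
[ 2.440e+02  2.080e+02  5.032e-01  8.910e-02 -1.700e-03]
[ 2.500e+02  2.080e+02  5.142e-01  9.180e-02 -1.000e-03]
[ 2.600e+02  2.080e+02  5.327e-01  9.590e-02 -6.000e-04]
[ 2.660e+02  2.080e+02  5.438e-01  9.810e-02 -1.000e-03]
[ 2.440e+02  2.120e+02  5.048e-01  8.140e-02 -1.100e-03]
[ 2.50e+02  2.12e+02  5.16e-01  8.34e-02 -2.30e-03]
[ 2.600e+02  2.120e+02  5.345e-01  8.770e-02 -1.600e-03]
[ 2.660e+02  2.120e+02  5.455e-01  9.060e-02 -2.000e-04]
[2.440e+02 2.160e+02 4.919e-01 1.997e-01 3.263e-01]
[2.500e+02 2.160e+02 4.956e-01 2.000e-01 3.250e-01]
[2.600e+02 2.160e+02 5.016e-01 2.019e-01 3.264e-01]
[2.660e+02 2.160e+02 5.053e-01 2.023e-01 3.255e-01]
[2.440e+02 2.200e+02 4.921e-01 1.998e-01 3.330e-01]
[2.500e+02 2.200e+02 4.956e-01 2.005e-01 3.328e-01]
[2.600e+02 2.200e+02 5.015e-01 2.017e-01 3.327e-01]
[2.660e+02 2.200e+02 5.050e-01 2.024e-01 3.324e-01]
[2.440e+02 2.240e+02 4.923e-01 1.999e-01 3.391e-01]
[2.500e+02 2.240e+02 4.958e-01 2.002e-01 3.380e-01]
[2.600e+02 2.240e+02 5.013e-01 2.019e-01 3.392e-01]
[2.660e+02 2.240e+02 5.048e-01 2.022e-01 3.382e-01]
[2.440e+02 2.280e+02 4.92
[... 314 characters left out ...]
-01 2.015e-01 3.494e-01]
[2.660e+02 2.320e+02 5.042e-01 2.024e-01 3.498e-01]
[2.440e+02 2.360e+02 4.929e-01 1.996e-01 3.541e-01]
[2.500e+02 2.360e+02 4.960e-01 2.002e-01 3.540e-01]
[2.600e+02 2.360e+02 5.009e-01 2.018e-01 3.550e-01]
[2.660e+02 2.360e+02 5.040e-01 2.022e-01 3.544e-01]
[2.440e+02 2.400e+02 4.931e-01 1.994e-01 3.582e-01]
[2.500e+02 2.400e+02 4.960e-01 2.004e-01 3.589e-01]
[2.600e+02 2.400e+02 5.009e-01 2.014e-01 3.589e-01]
[2.660e+02 2.400e+02 5.038e-01 2.022e-01 3.591e-01]
[2.440e+02 2.440e+02 4.902e-01 2.219e-01 4.072e-01]
[2.500e+02 2.440e+02 4.962e-01 1.996e-01 3.617e-01]
[2.600e+02 2.440e+02 4.951e-01 2.226e-01 4.066e-01]
[2.660e+02 2.440e+02 4.969e-01 2.233e-01 4.070e-01]
```

```bash
sed -i 's/np.arange(.0715,.0625,-.001)/np.arange(.076,.0625,-.001)/; s/,.076\],.1); hold(.1)/,.079],.1); hold(.3)/; s/z\],.03); s=state/z],.03); hold(.12); s=state/; s/f\[2\]>9/f[2]>13/' h.py
python3 - <<'E'
from h import *
press("yellow")
E
```

```text
0.076 0.0759 [-0.63  0.36 -0.28]
0.075 0.0753 [0.05 0.5  1.48]
0.074 0.0742 [-0.18  0.51  2.77]
0.073 0.0732 [0.44 0.83 2.02]
0.072 0.0722 [0.27 0.98 3.32]
0.071 0.0711 [1.56 1.27 3.51]
0.07 0.0701 [1.89 1.04 3.87]
0.069 0.0694 [1.38 1.74 5.14]
0.068 0.0693 [-1.06  0.21 10.54]
0.067 0.0692 [-4.03 -0.45 12.58]
0.066 0.0691 [-5.43 -1.33 16.94]
held [-5.44261953 -1.08187008 17.73614794]
t 13.8333 [-1.19196186  0.63655515  1.50295134]
```

Contact came at TCP z = 0.0754 and the hard stop at 0.0693. That is 6.1 mm of travel with about 5 N at the end, so yellow was fully pressed and is up again. Next I'll view both pots from the wrist.

```bash
cat >> h.py <<'E'
def pot(im,guess,ztop):
    V=np.array(im["view"]);K=np.array(im["camera_matrix"]); c=V[:3,:3]@[*guess,ztop-.02]+V[:3,3]
    uv=np.array([K[0,0]*c[0]/-c[2]+K[0,2],K[1,1]*c[1]/c[2]+K[1,2]])
    m=mask(im,95,125,60,25); l=cv2.connectedComponents(m)[1]
    m=cv2.morphologyEx(m,cv2.MORPH_CLOSE,np.ones((5,5),np.uint8)); n,l,st,ce=cv2.connectedComponentsWithStats(m)
    i=max((i for i in range(1,n) if np.hypot(*(ce[i]-uv))<50),key=lambda i:st[i][4])
    ys,xs=np.nonzero(l==i); P=np.c_[xs,ys]; w=world(im,P); print("pix",uv.round(),ce[i].round(1),st[i],"zmax",np.percentile(w[:,2],98).round(4))
    w0=w[np.abs(w[:,2]-ztop)<.007]; c1,r1=cv2.minEnclosingCircle(w0[:,:2].astype(np.float32))
    # rim by rays: silhouette pixels cast on the rim plane; those cast near the depth-rim
    ww=world(im,P,ztop); sel=np.abs(w[:,2]-ztop)<.007; c2,r2=cv2.minEnclosingCircle(ww[sel][:,:2].astype(np.float32))
    print("depth rim",np.round(c1,4),round(r1,4),"ray rim",np.round(c2,4),round(r2,4),len(w0))
E
python3 - <<'E'
from h import *
q=down(np.pi/2)
move_l([*KEYS["yellow"],.25],.3); gripper_open(); move_to([.62,-.10,.33],q)
im=get_image("wrist"); cv2.imwrite("pics/w2.png",im["frame"]); np.savez("w2.npz",**im)
print(state()["time"])
pot(im,(.605,.031),.082); pot(im,(.555,-.225),.137)
E
```

```text
17.5
pix [338. 152.] [341.3 161.7] [ 318  141   47   43 1527] zmax 0.0822
depth rim [0.619 0.035] 0.0316 ray rim [0.6184 0.0341] 0.032 295
pix [158. 120.] [151.9 121.1] [ 123   96   59   52 2370] zmax 0.1372
depth rim [ 0.5571 -0.23  ] 0.0319 ray rim [ 0.5566 -0.229 ] 0.0324 507
```

View pics/w2.png

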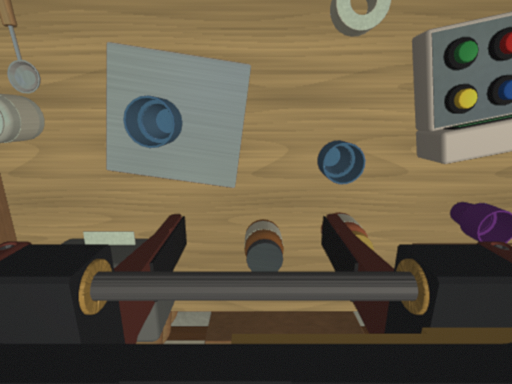

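The picture shows the loose pot at (341,162) and the pan pot at (152,121). Both rims fit a radius of 32 mm and have the right heights (82 and 137 mm). Next is the grasp.

Run:
```python
from h import *
q=down(np.pi/2); x,y=.6187,.0345
move_to([x,y,.16],q); move_l([x,y,.058],.1); hold(.1)
f0=np.array(state()["ft_force"]); close(); hold(.2)
s=state(); print(s["finger_gap"],np.array(s["ft_force"])-f0,s["ee_pos"],s["time"])
move_l([x,y,.12],.1); move_l([x,y,.26],.25); hold(.2)
s=state(); print(s["finger_gap"],np.array(s["ft_force"])-f0,s["time"])
im=get_image("wrist"); cv2.imwrite("pics/w3.png",im["frame"]); np.savez("w3.npz",**im)
pot(im,(x,y),.26-.058+.082)
```

```text
0.06350202679120165 [0.10237422 0.30982719 1.13900895] [0.61877313 0.03463484 0.05817769] 20.35
0.06325668869235108 [-0.42212306 -0.23743134 -1.98001973] 22.025
pix [254. 241.] [253.5 232.6] [ 193  182  121   90 8697] zmax 0.2815
depth rim [0.6192 0.0345] 0.0327 ray rim [0.616  0.0344] 0.0315 1415
```

View pics/w3.png

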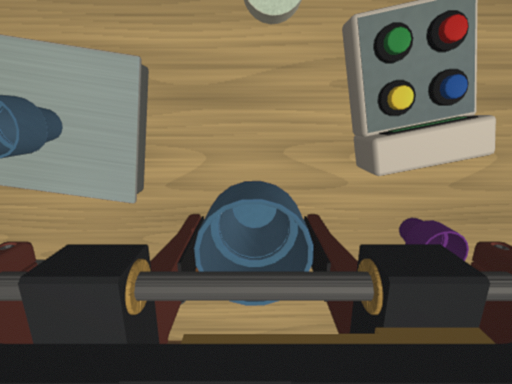

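The pot is held upright between the fingers, with its rim centre at about (254,240) and a gap of 63.3 mm. I'll measure the pan pot once more on the way, then lower with the force watched.

Run:
```python
from h import *
q=down(np.pi/2)
move_l([.66,-.2295,.27],.2); hold(.2)
im=get_image("wrist"); cv2.imwrite("pics/w4.png",im["frame"]); np.savez("w4.npz",**im)
print(state()["time"],state()["finger_gap"])
pot(im,(.5568,-.2295),.137)
```

```text
23.8083 0.06395339796472316
pix [253.  84.] [252.2  81. ] [ 221   48   63   67 3358] zmax 0.1372
depth rim [ 0.5573 -0.2302] 0.0316 ray rim [ 0.5575 -0.2302] 0.0314 652
```

Run:
```python
from h import *
x,y=.557,-.2299
move_l([x,y,.26],.2); move_l([x,y,.205],.1); hold(.25)
f0=np.array(state()["ft_force"]); z=.205
while z>.1485:
    z-=.005 if z>.166 else .001
    move_l([x,y,z],.05); hold(.05); s=state(); f=np.array(s["ft_force"])-f0
    print(round(z,4),round(s["ee_pos"][2],4),f.round(1),round(s["finger_gap"],4))
    if f[2]>6 or np.hypot(*f[:2])>8: break
print(s["time"])
```

```text
0.2 0.1996 [-0.6 -0.3  0.8] 0.0635
0.195 0.1946 [-0.9  0.1 -0.3] 0.0637
0.19 0.1897 [-1.3  0.4  0.1] 0.064
0.185 0.1847 [-0.5  0.6 -0.6] 0.0637
0.18 0.1797 [0.4 1.7 0.8] 0.0638
0.175 0.1747 [-1.4  0.9 -0.2] 0.0634
0.17 0.1697 [-0.9  0.9 -0.3] 0.0637
0.165 0.1647 [-0.6  1.7  0.3] 0.0639
0.164 0.164 [0.3 1.6 0.1] 0.0639
0.163 0.163 [-0.7  1.  -0.7] 0.0638
0.162 0.1619 [ 0.   0.6 -0.1] 0.0638
0.161 0.161 [-0.7  0.8 -1.4] 0.0634
0.16 0.1599 [-1.3  1.5  0.8] 0.0634
0.159 0.1589 [ 0.1  0.2 -0.1] 0.0638
0.158 0.1579 [-0.4  0.1  0.1] 0.0635
0.157 0.1569 [-0.3  1.1 -0.2] 0.0637
0.156 0.1559 [ 0.2  0.7 -0.2] 0.0635
0.155 0.1549 [-1.4  0.9 -0.3] 0.0638
0.154 0.1539 [-0.3  1.4 -0.9] 0.0635
0.153 0.1533 [-0.4  1.5  1.5] 0.0636
0.152 0.1531 [-0.4 -0.2  6.1] 0.0636
31.725
```

The pot seated at z = 0.1531, where 0.153 was expected, and nothing jammed on the way. I'll release it and check.

Run:
```python
from h import *
x,y=.557,-.2299
move_l([x,y,.153],.05); gripper_open(); hold(.3); move_l([x,y,.26],.2); move_l([.64,-.2299,.33],.3); hold(.1)
im=get_image("wrist"); cv2.imwrite("pics/w5.png",im["frame"])
s2=get_image("side"); cv2.imwrite("pics/s5.png",cv2.resize(s2["frame"][100:240,200:380],None,fx=3,fy=3))
print(state()["time"]); pot(im,(x,y),.177)
```

```text
34.325
pix [254. 106.] [253.6 104.7] [ 225   75   58   61 2790] zmax 0.1773
depth rim [ 0.5576 -0.2298] 0.0316 ray rim [ 0.5576 -0.2298] 0.0315 524
```

View pics/s5.png

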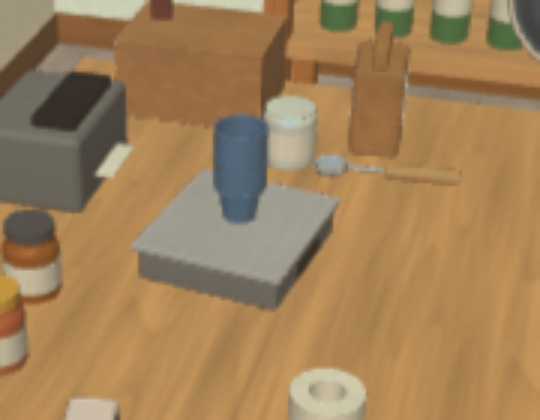

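View pics/w5.png

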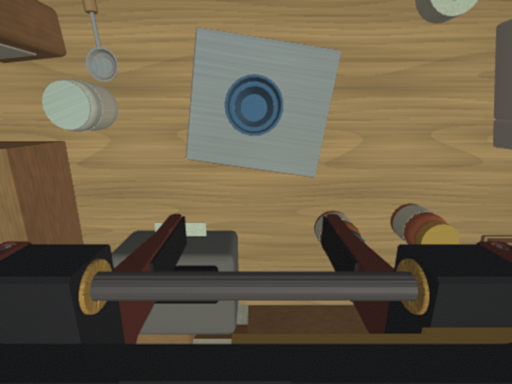

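The crop and the wrist view show the pots nested and upright, with the mouth at wrist pixel (254,105) and the rim at z = 0.177, 1 mm from the pan pot's axis. Now blue, then green.

Run:
```python
from h import *
close(); move_to([*KEYS["blue"],.25],down(.214)); press("blue"); print(state()["finger_gap"])
```

```text
0.076 0.0759 [-1.53 -0.74  0.18]
0.075 0.0753 [-0.2  -0.58  0.59]
0.074 0.0742 [ 0.62 -0.38  1.83]
0.073 0.0731 [0.6  0.32 2.66]
0.072 0.0722 [ 0.21 -0.14  2.86]
0.071 0.0711 [ 0.17 -0.36  3.15]
0.07 0.0701 [ 0.92 -0.89  3.51]
0.069 0.0693 [0.51 0.35 4.1 ]
0.068 0.0693 [-1.91 -2.49  8.55]
0.067 0.0692 [-3.25 -2.15 12.7 ]
0.066 0.0691 [-5.03 -2.56 17.04]
held [-6.03575425 -2.04920362 17.22632848]
t 44.1167 [ 0.22083647 -0.6133715  -0.15433424]
0.00048182758639361665
```

Run:
```python
from h import *
press("green"); x,y=KEYS["green"]; move_l([x,y,.3],.3); hold(.3)
im=get_image("top"); cv2.imwrite("pics/t6.png",im["frame"][90:300,60:400]); w=get_image("wrist")
s=state(); print(s["time"],s["ft_force"],s["dq"]); pot(im,(.557,-.23),.177)
K,V=np.array(w["camera_matrix"]),np.array(w["view"])
for n,p,h in [("blue",(.5128,.2775),(100,130)),("yellow",(.5254,.2145),(20,35)),("red",(.450,.2645),(0,8)),("green",(.4627,.2018),(40,85))]:
    c=V[:3,:3]@[*p,.063]+V[:3,3]; uv=np.array([K[0,0]*c[0]/-c[2]+K[0,2],K[1,1]*c[1]/c[2]+K[1,2]])
    r=comp(w,uv,h,90,40,40); print(n,None if r is None else np.median(world(w,r[1])[:,2]).round(4))
```

```text
0.076 0.0759 [-0.05 -0.04 -0.82]
0.075 0.0753 [-0.11 -0.5   0.72]
0.074 0.0742 [-0.71 -0.41  2.28]
0.073 0.0731 [-0.05  0.2   2.98]
0.072 0.0721 [-0.33 -0.92  2.58]
0.071 0.0711 [ 1.14 -0.    3.63]
0.07 0.0701 [0.69 0.07 3.82]
0.069 0.0693 [ 0.58 -0.34  5.04]
0.068 0.0692 [-2.45 -1.6   9.59]
0.067 0.0691 [-3.67 -2.65 14.07]
held [-3.66187756 -1.55036254 13.52177153]
t 50.1833 [-0.49747481 -1.24195056 -0.43140859]
51.3333 [ 0.47604197  0.2421838  -0.29446923] [ 0.00069412 -0.00081916 -0.01087819  0.00294711 -0.00045233 -0.00106513]
pix [311. 200.] [310.9 199.9] [302 192  18  17 216] zmax 0.1789
depth rim [ 0.5541 -0.2226] 0.0275 ray rim [ 0.5539 -0.2224] 0.0275 18
blue 0.0659
yellow 0.0658
red 0.066
green 0.066
```

View pics/t6.png

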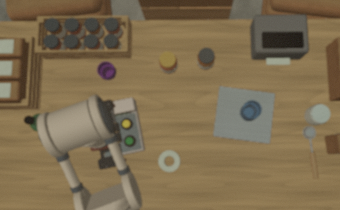

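The final view shows the nested pots on the pan at crop pixel (251,110), with the goods where they were. All keys read the same height as before the presses (66 mm), and the robot touches nothing, so I'm handing in.

```bash
python3 -c "
from bench import *
job_done(); print(state()['time'])"
```

```text
the job is handed in; nothing more can be done
the job is handed in; nothing more can be done
```

I zeroed the scale with yellow, seated the loose pot in the pan pot, then pressed blue and green. I handed the job in at about 51 s of the 64 s allowed; no verdict is reported.

- **Yellow:** I pressed it twice, both times before the pot was added. The first press left its depth unclear, so I repeated it more slowly. It showed about 6 mm of travel at roughly 5 N, then a hard stop.
- **Seating the pot:** Contact came at z = 0.1531 m, against an expected 0.153 m, with no jamming on the way. After release the rim stood at 177 mm, about 1 mm off the pan pot's measured axis, and the pots looked upright.
- **Blue, then green:** Each showed the same travel and hard stop as yellow. Red was never touched.
- **Final checks:** All four keys read the same height as before the presses, and the arm was clear with the wrist force near zero. The other goods looked undisturbed in the last picture; I did not measure them.

Some readings disagreed:
- **Key contact height:** The arm met the keys about 4 mm higher than the stated key height and fingertip length imply. The camera depth also put the keys about 3 mm high. I relied on the force and travel readings instead.
- **Pot position in the last top view:** It differed by about 8 mm from the wrist camera's. It had few rim points and the wrong radius (27.5 mm instead of 32 mm), so I trusted the wrist measurement.

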